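Put the work lamp into its charging sleeve

ROBOT

A 7-joint arm with a two-finger parallel gripper is mounted at the origin on the work surface. World frame = base frame: x ahead of the robot, y to its left, z up, the work surface at z = 0. Lengths are in m, angles in rad, forces in N, time in s.
With the tool pointing down it reaches from about 0.425 to 0.925 m from the base axis. Payload 6.8 kg.
Tool frame: the origin (TCP) lies midway between the tips of the shut fingers; the grasp point (between the pads) lies 19 mm behind it (r.grip_depth is the distance from the TCP to the grasp point, in m); z points along the fingers, y is the line along which they close (so a half turn about z gives the same grasp; the last joint's range is limited). The gripper opens to 85 mm and grips with 20 to 120 N. Pads are 22 mm wide; open, the fingers measure 114 mm over their backs; the gripper's body (76 mm by 85 mm) begins 54 mm behind the grasp point. The pads swing forward as they close: fully open they stand 13 mm farther back than shut.
Start: joints at [-1.39, 0.477, 0.022, 1.555, -0.011, 1.109, -0.083], TCP at [0.192, 0.647, 0.231] pointing down, gripper open.
Joint ranges: [-2.96, 2.96], [-0.34, 2.1], [-1.41, 1.46], [0.24, 2.44], [-1.37, 4.51], [0.17, 1.92], [-2.96, 2.96]. Speed limits (rad/s): [2.39, 2.39, 3.14, 3.14, 3.14, 3.14, 3.14].

INTERFACE

Orientations are given as a rotation vector (axis times angle).
In Python, from bench import telemetry, grab_frame, calibration, order, silhouettes, r gives the robot as it stands.
- The arm moves only by the tool apply_moves, never from a script. Its argument "moves" is a list of rows, each a list of 7 numbers: the turn, a rotation vector about the tool's x, y, z scaled (see below), then the shift along the tool's x, y, z scaled (see below), then the opening, from -1 (shut) to 1 (fully open). A call has exactly 8 rows; each row shifts and turns the commanded pose from where the row before left it, along the tool's axes as they then stand; what a row does not reach is not made up. The controller multiplies each number of a shift by 1000 mm and each number of a turn by 6 degrees. A row lasts 1/12 s, in which the tool goes at most 41.7 mm and 7.16 degrees, less where a joint would pass 70% of its speed; a pose out of reach is approached as far as the arm can. A call with a number of a shift or a turn outside -1 to 1 is refused whole. A call with a gripper value outside its range is refused whole. The fingers move at their own pace and stop on an object; "grip_force" is the grip in N (left out, the last holds). Time passes only in rows, so rows that do not move let the fingers close, or fill a call up. It gives the time, the measured TCP pose, the force, the opening and the grip force at its end, in the units of the state.
- telemetry.get_obs(): the state, without advancing time (a new reading comes with each control period).
- grab_frame(name): name is "side" or "top"; returns the picture (420x560x3 uint8, blue, green, red); there is no depth.
- calibration(name): a dict with "fx", "fy", "cx", "cy" (pixels), "k1" (the pictures are not rectified: a ray, as slopes to the right and down, at radius r is drawn at 1 + k1 r^2 times it, then the intrinsics apply), "world_from_camera" (4x4, takes a point from camera to world coordinates). Camera axes: x right, y down, z forward; pixel columns grow to the right and rows downward; lengths in m; the calibration is good to about 2 mm. A picture is of the moment at which its call begins. calibration takes no time and is no camera call.
- order.hand_in(): hands the job in; it is judged then, once.
Trained networks look in the newest picture that a camera, given by its name, has taken for a name from the list of things; names that differ only in an ending like _2 or _b are one class to them, and where a whole thing is asked for, a point or a joint stands for the part that bears it (a point fixed in the world has none). Each returns a list of dicts, best first, with "p" (0 to 1); they miss things now and then, are a little off and sometimes report something else, mostly with a low value. They report only what shows in the picture. A call takes as long as a camera call.
- silhouettes(thing, camera): "mask" (420x560 bool, what is visible of it) and "extent" ([centre column, centre row, width, height] in pixels, round what is visible of it).
The state is a dict: "clock": time; "joints": joint angles; "qvel": joint speeds; "tau": joint torques, N m; "tcp_pos": TCP position; "orientation": TCP orientation; "contact_force": force on the tool from outside, world axes, zero at the start; "moment": the same for the moment, N m; "grip_width": finger opening in m; "gripper_force": force on a finger pad.
Only numpy, scipy, OpenCV 4.12 (cv2) and the standard library are available. Lean on these libraries where they do the work, as an engineer would, in place of code of your own. Each camera call takes 0.05 s, during which the arm holds its last target. There are 200 camera calls.

TASK

Lift the bar work lamp out of the pocket of its moulded tray, lay it light strip up on the open bed of the charging dock with its nose towards the sleeve, and let go of it there. Then slide it nose first into the sleeve until it is fully home, so that only its rubber tail shows, and let go. Do not drop the lamp, and leave the torch and the cartons around it where they are.

Things in the scene. Friction and masses are not known exactly. Their poses are not given: they have to be found in the camera images.
- lamp: bar-shaped work lamp, a box 170 long (x) x 46 wide (y) x 34 mm high (z), about 0.25 kg. Origin: centre of its underside. +x points to the nose (aluminium body, glass lens in the end face), -x to the tail, whose last 43 mm are black ribbed rubber of the same section; +z points out of the side with the white light strip. At the start it lies in the tray's pocket, light strip up
- lamp_nose (a point): centre of the lamp's nose end face (x = +85 mm, z = 17 mm in the lamp's frame)
- lamp_tail (a point): centre of the lamp's tail end face (x = -85 mm, z = 17 mm in the lamp's frame)
- tray: fixed black tray, 216 (x) x 116 (y) x 32 mm high; pocket 176 x 50 mm, its floor 6 mm above the table (the lamp's top stands 8 mm above the rim). At the middle of both long sides a gap 70 mm long (along x) is cut through the wall down to 6 mm: only there can the fingers reach down beside the lamp. Origin: centre of its underside; +x points as the lamp's nose does at the start
- dock: fixed charging dock: grey base 70 mm wide (y), x from -190 to +162 mm, its flat top 14 mm above the table. x = -190 to 0: the open loading bed; x = 0 to +127 mm: an aluminium sleeve over it, closed at its far end by a grey block (top 64 mm above the table). Origin: on the table under the middle of the sleeve's mouth; +x points into the sleeve, z up
- dock_mouth (a point): middle of the sleeve's mouth on the base's top surface (dock x = 0, z = 14 mm). The sleeve is 49 wide x 37 mm high inside, level with the bed, 59 wide x 42 mm high outside; the mouth is flared over its first 12 mm to about 58 wide x 41 mm high inside, 70 mm wide outside
- dock_stop (a point): middle of the stop at the sleeve's inner end (dock x = +127 mm, z = 31 mm); the lamp is home when its nose touches it, 43 mm of tail then standing out of the mouth
- torch: bystander, not to be disturbed: round black hand torch standing on its head, 50 mm across, 115 mm tall; origin at its underside's centre
- small_box: bystander, not to be disturbed: small white carton, 55 x 55 x 45 mm high; origin at its underside's centre
- carton: bystander, not to be disturbed: brown carton 170 x 120 x 90 mm high; origin at its underside's centre
- flat_carton: bystander, not to be disturbed: flat brown carton 200 x 130 x 50 mm high; origin at its underside's centre

How it is judged:
By the outcome, as a careful person would: the job done as asked, in the order asked, and still so for the second after the job is handed in, with the robot touching nothing.
It also fails if it takes over 64 s, if anything falls off the work surface, if the arm or the gripper's body presses on something with over 40 N, if the wrist force passes 120 N, or if a joint passes its speed limit or range.

## Working session

There is one attempt and no reset: what is moved stays moved. The work goes in short steps, Python scripts to look and compute and a tool call to move; the robot and the scene stay as the last step left them, time stands still between calls to the robot, and variables do not carry over. Pictures are saved under pics/ and viewed, at most 10 in all, crops included, and the job is handed in when it is done.

Besides the shell and the picture viewer there is one more tool, called after "Call:" as name([rows], argument=value, ...), one row to a line, values as JSON. apply_moves: Moves the arm, as the interface text tells. Its arguments: {"type":"object","properties":{"moves":{"type":"array"},"grip_force":{"type":"number"}},"required":["moves"]}

```bash
mkdir -p pics; ls
python3 - <<'E'
from bench import telemetry, grab_frame, calibration, silhouettes
import cv2, numpy as np
for n in ("side","top"):
    cv2.imwrite(f"pics/{n}0.png",grab_frame(n)); c=calibration(n); print(n,{k:(np.round(v,4).tolist()) for k,v in c.items()})
    for t in ("lamp","tray","dock","torch","small_box","carton","flat_carton"):
        print(t,[(round(float(d["p"]),2),np.round(d["extent"]).tolist()) for d in silhouettes(t,n)][:2])
print(telemetry.get_obs())
E
```

```text
pics
side {'fx': 450.4189, 'fy': 450.4189, 'cx': 277.6107, 'cy': 202.6995, 'k1': -0.0197, 'world_from_camera': [[0.8885, -0.2647, 0.375, -0.0034], [-0.4585, -0.5484, 0.6993, -1.122], [0.0205, -0.7932, -0.6086, 0.9971], [0.0, 0.0, 0.0, 1.0]]}
lamp [(0.81, [257.0, 169.0, 20.0, 24.0]), (0.44, [308.0, 238.0, 110.0, 62.0])]
tray [(0.72, [256.0, 174.0, 35.0, 38.0])]
dock [(0.58, [310.0, 240.0, 104.0, 61.0])]
torch [(0.73, [315.0, 184.0, 17.0, 31.0]), (0.51, [309.0, 239.0, 106.0, 60.0])]
small_box [(0.88, [236.0, 218.0, 22.0, 21.0])]
carton [(0.92, [197.0, 139.0, 45.0, 36.0])]
flat_carton [(0.79, [371.0, 311.0, 89.0, 69.0])]
top {'fx': 496.8689, 'fy': 496.8689, 'cx': 285.7751, 'cy': 207.9072, 'k1': -0.1073, 'world_from_camera': [[0.0129, -0.9933, 0.115, 0.4484], [-0.9999, -0.0138, -0.0074, -0.0101], [0.009, -0.1149, -0.9933, 1.3925], [0.0, 0.0, 0.0, 1.0]]}
lamp [(0.61, [202.0, 205.0, 61.0, 31.0]), (0.4, [357.0, 210.0, 33.0, 130.0])]
tray [(0.79, [202.0, 209.0, 85.0, 69.0])]
dock [(0.6, [359.0, 210.0, 32.0, 130.0])]
torch [(0.83, [282.0, 158.0, 17.0, 24.0])]
small_box [(0.78, [275.0, 270.0, 
[... 169 characters left out ...]
ray([-1.39008039,  0.4769401 ,  0.02239922,  1.55542404, -0.01151311,
        1.1092953 , -0.08307978]), 'qvel': array([ 5.27936153e-04,  5.45810023e-04,  3.57558575e-04,  1.58580641e-03,
       -8.50251678e-05,  4.26968174e-04,  7.46674971e-05]), 'tau': array([ 1.71248590e-03, -5.96246159e+01,  1.60605747e+00, -2.81530899e+01,
        1.22246495e-02,  1.47755916e-03,  1.30844958e-05]), 'tcp_pos': array([0.1922442 , 0.64705342, 0.23133791]), 'orientation': array([-4.52102312e-01, -3.10886837e+00, -9.95030736e-05]), 'contact_force': array([ 0.99328241,  0.1779897 , -0.94270674]), 'moment': array([-0.0147792 , -0.01516607, -0.01521178]), 'gripper_force': 0.0, 'grip_width': 0.08551148245533845}
```

Run:
```python
import cv2, numpy as np
a=cv2.imread("pics/top0.png"); b=cv2.imread("pics/side0.png")
cv2.imwrite("pics/top0c.png",cv2.resize(a[130:290,140:407],None,fx=3,fy=3,interpolation=cv2.INTER_CUBIC))
cv2.imwrite("pics/side0c.png",cv2.resize(b[120:300,180:445],None,fx=3,fy=3,interpolation=cv2.INTER_CUBIC))
```

```text
(no output)
```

View pics/top0c.png

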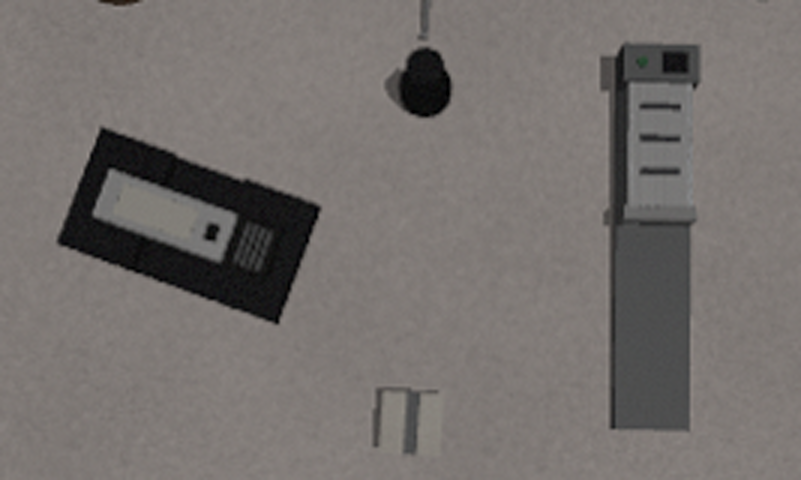

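View pics/side0c.png

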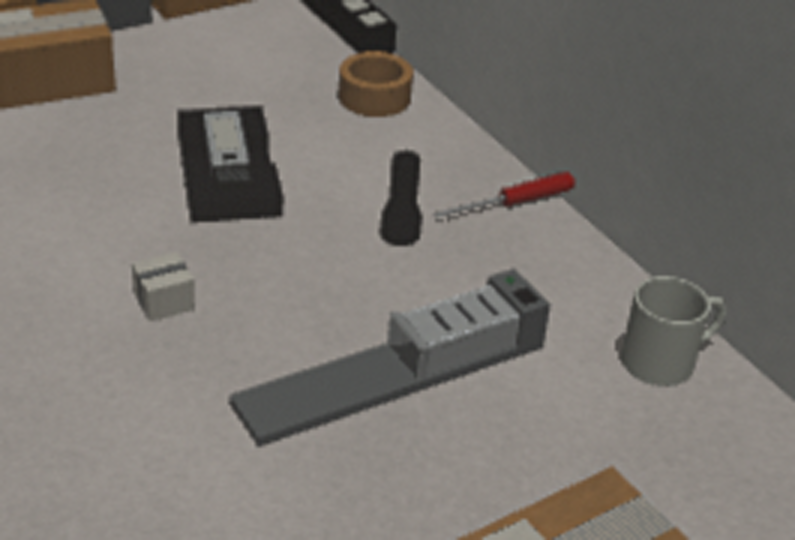

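The top crop shows the tray at left (corners about (101,127), (320,207), (277,324), (58,242)) with the lamp's nose up-left and rubber tail right-down. The dock is at right, with its bed end at (611..690,430) and its block top from (623,44) to (700,84). In the side crop the dock's bed end is at (231,397)/(259,438) and the torch at (402,200).

```bash
cat > h.py <<'E'
import cv2, numpy as np
from scipy.optimize import least_squares
from bench import calibration
C={n:calibration(n) for n in("side","top")}
def proj(n,P):
    c=C[n];T=np.linalg.inv(np.array(c["world_from_camera"]));q=np.atleast_2d(P)@T[:3,:3].T+T[:3,3]
    s=q[:,:2]/q[:,2:];s=s*(1+c["k1"]*(s**2).sum(1,keepdims=True))
    return s*[c["fx"],c["fy"]]+[c["cx"],c["cy"]]
def ray(n,uv,z):
    c=C[n];T=np.array(c["world_from_camera"]);d=(np.array(uv,float)-[c["cx"],c["cy"]])/[c["fx"],c["fy"]];s=d.copy()
    for _ in range(10): s=d/(1+c["k1"]*(s@s))
    v=T[:3,:3]@[*s,1];return T[:3,3]+v*(z-T[2,3])/v[2]
def pose(p,L):
    x,y,a=p;L=np.array(L,float);c,s=np.cos(a),np.sin(a)
    return np.c_[x+c*L[:,0]-s*L[:,1],y+s*L[:,0]+c*L[:,1],L[:,2]]
def fit(obs,p0):   # obs: {cam:(uv list, local list)}
    f=lambda p:np.concatenate([(proj(n,pose(p,L))-uv).ravel() for n,(uv,L) in obs.items()])
    r=least_squares(f,p0,loss="soft_l1");return r.x,f(r.x).reshape(-1,2)
E
python3 - <<'E'
from h import *
off={"top":(140,130),"side":(180,120)}
im={n:cv2.cvtColor(cv2.imread(f"pics/{n}0.png"),cv2.COLOR_BGR2GRAY) for n in off}
def px(n,c,ref=True):
    u=(np.array(c,np.float32)+.5)/3-.5+np.array(off[n],np.float32)
    if not ref: return u
    v=cv2.cornerSubPix(im[n],u.astype(np.float32).reshape(-1,1,2).copy(),(3,3),(-1,-1),(3,50,.01)).reshape(-1,2)
    return np.where(np.linalg.norm(v-u,axis=1,keepdims=True)<1.5,v,u)
def show(k,o,p0):
    p,e=fit(o,p0);print(k,np.round(p[:2],4),"deg",round(np.degrees(p[2]),2));print(np.round(e,1).tolist())
Ld=[(-.19,.035,.014),(-.19,-.035,.014),(.127,.035,.064),(.162,.035,.064),(.162,-.035,.064),(.127,-.035,.064)]
dt=[(611,430),(690,430),(622,82),(623,44),(700,44),(700,84)]; ds=[(231,397),(259,438),(489,277),(512,269),(548,296),(524,310)]
Lt=[(.108,-.058,.032),(-.108,-.058,.032),(-.108,.058,.032),(.108,.058,.032)]
tt=[(101,127),(320,207),(277,324),(58,242)]
Ll=[(.085,-.023,.04),(.085,.023,.04),(-.085,-.023,.04),(-.085,.023,.04)]
lt=[(107,170),(93,216),(274,226),(258,274)]
for ref in(0,1):
    for k in ("top","side"):
        show("dock "+k,{k:(px(k,dt if k=="top" else ds,ref),Ld)},[.5,-.2,0])
    show("dock",{"top":(px("top",dt,ref),Ld),"side":(px("side",ds,ref),Ld)},[.5,-.2,0])
    show("tray",{"top":(px("top",tt,ref),Lt)},[.57,.2,1.2])
    show("lamp",{"top":(px("top",lt,ref),Ll)},[.57,.2,1.2])
E
```

```text
dock top [ 0.6186 -0.2204] deg -0.55
[[0.7, 0.1], [-0.5, 0.6], [0.3, -0.4], [0.1, -0.2], [-0.3, 0.5], [-0.2, -0.4]]
dock side [ 0.6168 -0.2208] deg 0.49
[[-0.3, -0.4], [0.4, 0.3], [-0.8, -0.8], [0.2, -1.0], [0.6, 1.9], [-0.2, 0.3]]
dock [ 0.6179 -0.2206] deg -0.22
[[1.1, 0.4], [-0.1, 0.7], [0.1, -0.1], [-0.2, 0.1], [-0.5, 0.6], [-0.4, -0.2], [-0.2, -1.0], [0.2, -0.3], [-0.1, -0.7], [0.9, -0.8], [1.1, 2.2], [0.2, 0.5]]
tray [0.6122 0.21  ] deg 70.74
[[0.7, -0.0], [0.0, -0.4], [-0.4, 0.0], [-0.2, 0.5]]
lamp [0.6141 0.2145] deg 72.2
[[-0.9, -0.4], [-1.9, -0.1], [1.3, 0.3], [1.1, 0.2]]
dock top [ 0.6187 -0.2199] deg -0.69
[[0.6, 0.3], [-0.5, 0.3], [0.3, -0.5], [-0.1, 0.0], [0.2, 0.3], [-0.3, -0.4]]
dock side [ 0.6161 -0.2211] deg 0.31
[[0.7, -0.8], [0.1, 0.4], [-0.8, -0.6], [-0.3, -0.6], [0.5, 2.2], [-0.3, 0.6]]
dock [ 0.6179 -0.22  ] deg -0.38
[[1.0, 0.7], [-0.1, 0.5], [0.1, -0.1], [-0.4, 0.4], [-0.1, 0.5], [-0.5, -0.2], [0.9, -1.7], [-0.0, -0.5], [-0.2, -0.7], [0.4, -0.6], [1.0, 2.2], [0.2, 0.5]]
tray [0.6121 0.21  ] deg 70.82
[[0.5, 0.1], [-0.2, -0.4], [-0.6, -0.0], [0.3, 0.3]]
lamp [0.6155 0.2141] deg 71.97
[[-1.6, -0.3], [-1.2, -0.4], [1.4, -0.0], [1.1, 0.8]]
```

Call:
apply_moves([
  [0,0,0,-0.033,-0.0187,0,1],
  [0,0,0,-0.033,-0.0187,0,1],
  [0,0,0,-0.033,-0.0187,0,1],
  [0,0,0,-0.033,-0.0187,0,1],
  [0,0,0,-0.033,-0.0187,0,1],
  [0,0,0,-0.033,-0.0187,0,1],
  [0,0,0,-0.033,-0.0187,0,1],
  [0,0,0,-0.033,-0.0187,0,1],
])

```text
clock: 1.47
tcp_pos: [0.4038, 0.427, 0.2316]
orientation: [0.452, 3.109, 0.001]
contact_force: [-0.1, 0.1, 0.4]
grip_width: 0.0851
gripper_force: 0.0
```

Call:
apply_moves([
  [0,0,0,-0.033,-0.0187,0,1],
  [0,0,0,-0.033,-0.0187,0,1],
  [0,0,0,-0.033,-0.0187,0,1],
  [0,0,0,-0.033,-0.0187,0,1],
  [0,0,0,-0.033,-0.0187,0.01,1],
  [0,0,0,-0.033,-0.0187,0.01,1],
  [0,0,0,-0.033,-0.0187,0.01,1],
  [0,0,0,-0.033,-0.0187,0.01,1],
])

```text
clock: 2.13
tcp_pos: [0.6143, 0.2085, 0.1911]
orientation: [0.452, 3.109, 0.001]
contact_force: [0.7, 0.3, 0.1]
grip_width: 0.0856
gripper_force: 0.0
```

Call:
apply_moves([
  [0,0,1,0,0,0,1],
  [0,0,1,0,0,0,1],
  [0,0,1,0,0,0,1],
  [0,0,1,0,0,0,1],
  [0,0,1,0,0,0,1],
  [0,0,1,0,0,0,1],
  [0,0,1,0,0,0,1],
  [0,0,1,0,0,0,1],
])

```text
clock: 2.8
tcp_pos: [0.6132, 0.21, 0.1914]
orientation: [1.684, 2.652, 0.0]
contact_force: [0.6, -0.2, -1.2]
grip_width: 0.0853
gripper_force: 0.0
```

Call:
apply_moves([
  [0,0,1,0,0,0,1],
  [0,0,1,0,0,0,1],
  [0,0,1,0,0,0,1],
  [0,0,1,0,0,0,1],
  [0,0,1,0,0,0,1],
  [0,0,1,0,0,0,1],
  [0,0,1,0,0,0,1],
  [0,0,0.4,0,0,0,1],
])

```text
clock: 3.47
tcp_pos: [0.6131, 0.2102, 0.1913]
orientation: [-2.561, -1.819, -0.0]
contact_force: [-0.0, -1.2, -0.6]
grip_width: 0.0853
gripper_force: 0.0
```

Call:
apply_moves([
  [0,0,0,-0.001,0,0.02,1],
  [0,0,0,0,0,0.02,1],
  [0,0,0,0,0,0.02,1],
  [0,0,0,0,0,0.02,1],
  [0,0,0,0,0,0.02,1],
  [0,0,0,0,0,0.02,1],
  [0,0,0,0,0,0.01,1],
  [0,0,0,0,0,0,1],
])

```text
clock: 4.13
tcp_pos: [0.6112, 0.2087, 0.059]
orientation: [-2.556, -1.825, 0.006]
contact_force: [-1.2, -0.2, 0.6]
grip_width: 0.0855
gripper_force: 0.0
```

Run:
```python
from bench import grab_frame
import cv2
a=grab_frame("top");b=grab_frame("side")
import numpy as np
a=cv2.resize(a[150:260,150:280],None,fx=3,fy=3,interpolation=3);b=cv2.resize(b[120:230,200:330],None,fx=3,fy=3,interpolation=3)
cv2.imwrite("pics/p1.png",np.hstack([a,b]))
```

```text
(no output)
```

View pics/p1.png

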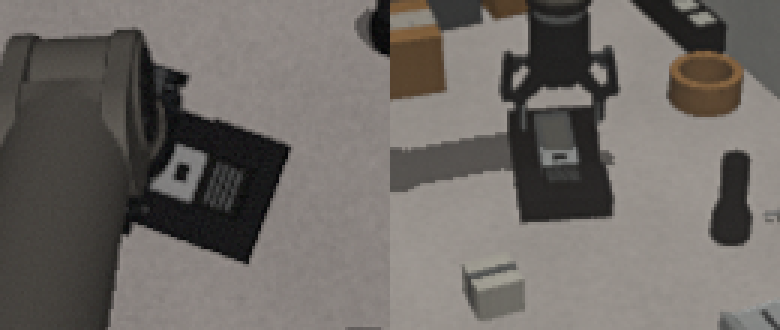

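The picture shows the open fingers straddling the lamp on both sides of the tray (side view at about (522,115) and (603,110)). I'll go down and grip.

Call:
apply_moves([
  [0,0,0,0,0,0.01,1],
  [0,0,0,0,0,0.01,1],
  [0,0,0,0,0,0.01,1],
  [0,0,0,0,0,0.01,1],
  [0,0,0,0,0,0.01,1],
  [0,0,0,0,0,0.002,1],
  [0,0,0,0,0,0,1],
  [0,0,0,0,0,0,1],
])

```text
clock: 4.9
tcp_pos: [0.6129, 0.2088, 0.0092]
orientation: [2.557, 1.825, -0.0]
contact_force: [-0.4, 0.2, 0.8]
grip_width: 0.0855
gripper_force: 0.0
```

Call:
apply_moves([
  [0,0,0,0,0,0,0],
  [0,0,0,0,0,0,-0.5],
  [0,0,0,0,0,0,-1],
  [0,0,0,0,0,0,-1],
  [0,0,0,0,0,0,-1],
  [0,0,0,0,0,0,-1],
  [0,0,0,0,0,0,-1],
  [0,0,0,0,0,0,-1],
], grip_force=45)

```text
clock: 5.57
tcp_pos: [0.6118, 0.2096, 0.0098]
orientation: [-2.555, -1.825, 0.002]
contact_force: [-4.5, 0.3, 5.0]
grip_width: 0.0454
gripper_force: 47.8
```

Call:
apply_moves([
  [0,0,0,0,0,-0.005,-1],
  [0,0,0,0,0,-0.01,-1],
  [0,0,0,0,0,-0.015,-1],
  [0,0,0,0,0,-0.02,-1],
  [0,0,0,0,0,-0.025,-1],
  [0,0,0,0,0,-0.02,-1],
  [0,0,0,0,0,-0.01,-1],
  [0,0,0,0,0,0,-1],
])

```text
clock: 6.23
tcp_pos: [0.615, 0.2092, 0.118]
orientation: [2.556, 1.824, 0.009]
contact_force: [0.5, -1.6, -2.3]
grip_width: 0.0452
gripper_force: 47.0
```

Run:
```python
from bench import grab_frame,telemetry
import cv2
o=telemetry.get_obs();print(o["tcp_pos"],o["orientation"],o["grip_width"],o["contact_force"],o["moment"])
b=grab_frame("side");cv2.imwrite("pics/p2.png",cv2.resize(b[110:240,190:350],None,fx=4,fy=4,interpolation=3))
```

```text
[0.61501905 0.20921584 0.11796485] [2.55601401 1.82422427 0.00925476] 0.04518608355954699 [ 0.46471518 -1.59473833 -2.26877531] [-0.01153346  0.01324736  0.01336616]
```

View pics/p2.png

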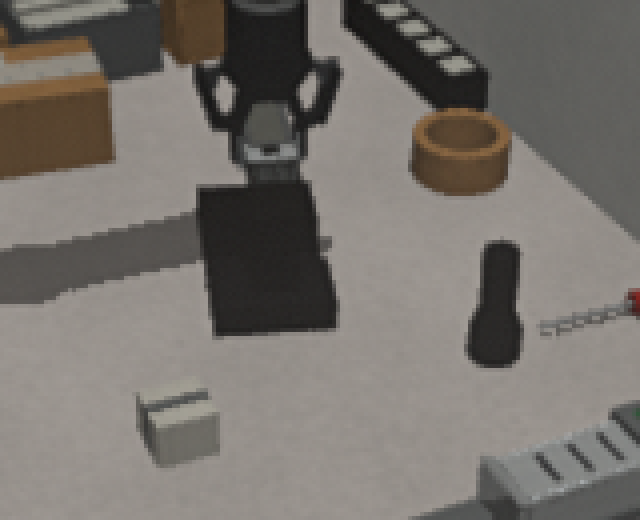

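The lamp hangs level in the fingers at (270,150), clear of the tray. Next I carry it over to the dock.

Call:
apply_moves([
  [0,0,0,-0.012,0.0034,-0.006,-1],
  [0,0,0,-0.02,0.0034,-0.006,-1],
  [0,0,0,-0.028,0.0034,-0.006,-1],
  [0,0,0,-0.03,0.0034,-0.006,-1],
  [0,0,0,-0.03,0.0034,-0.006,-1],
  [0,0,0,-0.03,0.0034,-0.006,-1],
  [0,0,0,-0.03,0.0034,-0.006,-1],
  [0,0,0,-0.03,0.0034,-0.006,-1],
])

```text
clock: 6.95
tcp_pos: [0.5683, -0.0026, 0.162]
orientation: [-2.559, -1.822, 0.003]
contact_force: [0.9, 1.2, -2.3]
grip_width: 0.0455
gripper_force: 47.0
```

Call:
apply_moves([
  [0,0,0,-0.03,0.0034,0,-1],
  [0,0,0,-0.03,0.0034,0,-1],
  [0,0,0,-0.03,0.0034,0,-1],
  [0,0,0,-0.03,0.0034,0,-1],
  [0,0,0,-0.03,0.0034,0,-1],
  [0,0,0,-0.03,0.0034,0,-1],
  [0,0,0,-0.024,0.0034,0,-1],
  [0,0,0,-0.022,0.0034,0,-1],
])

```text
clock: 7.62
tcp_pos: [0.5194, -0.2251, 0.1619]
orientation: [-2.56, -1.82, 0.003]
contact_force: [1.3, 0.2, -1.8]
grip_width: 0.0449
gripper_force: 47.0
```

Call:
apply_moves([
  [0,0,0.4,0,0,0,-1],
  [0,0,0.7,0,0,0,-1],
  [0,0,0.9,0,0,0,-1],
  [0,0,0.9,0,0,0,-1],
  [0,0,0.9,0,0,0,-1],
  [0,0,0.9,0,0,0,-1],
  [0,0,0.9,0,0,0,-1],
  [0,0,0.9,0,0,0,-1],
])

```text
clock: 8.28
tcp_pos: [0.5202, -0.2229, 0.1618]
orientation: [-3.022, -0.856, 0.003]
contact_force: [0.4, -0.3, -1.8]
grip_width: 0.0451
gripper_force: 46.9
```

Call:
apply_moves([
  [0,0,0.9,0,0,0,-1],
  [0,0,0.9,0,0,0,-1],
  [0,0,0.9,0,0,0,-1],
  [0,0,0.9,0,0,0,-1],
  [0,0,0.9,0,0,0,-1],
  [0,0,0.6,0,0,0,-1],
  [0,0,0.27,0,0,0,-1],
  [0,0,0,0,0,0,-1],
])

```text
clock: 8.95
tcp_pos: [0.521, -0.2223, 0.1619]
orientation: [3.141, -0.008, -0.002]
contact_force: [-0.2, 0.6, -2.5]
grip_width: 0.0457
gripper_force: 47.0
```

Run:
```python
from bench import grab_frame,telemetry
import cv2, numpy as np
o=telemetry.get_obs();print(o["tcp_pos"],o["orientation"],o["grip_width"],o["contact_force"])
a=grab_frame("top");b=grab_frame("side");cv2.imwrite("pics/top3.png",a);cv2.imwrite("pics/side3.png",b)
a=cv2.resize(a[130:290,290:420],None,fx=3,fy=3,interpolation=3);b=cv2.resize(b[140:300,240:370],None,fx=3,fy=3,interpolation=3)
cv2.imwrite("pics/p3.png",np.hstack([a,b]))
```

```text
[ 0.52098986 -0.22229292  0.16189572] [ 3.14144108e+00 -8.21533728e-03 -2.42001344e-03] 0.045716534202493914 [-0.21677104  0.60793914 -2.48919721]
```

View pics/p3.png

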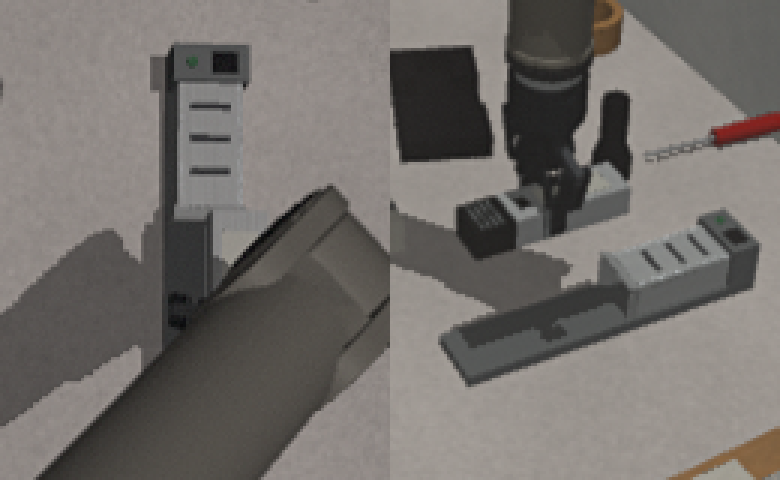

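The side view shows the lamp level above the bed, tail at left (457..515,207..258), nose at right (630,183), light strip up. It is parallel to the dock.

Run:
```python
from h import *
for dz in (0,.004):
    z0=.158+dz
    L=[(.085,.023,z0+.034),(.085,-.023,z0+.034),(.085,-.023,z0),(-.085,-.023,z0),(-.085,.023,z0+.034)]
    uv=(np.array([(608,163),(630,184),(630,212),(477,258),(457,206)])-[390,0]+.5)/3-.5+[240,140]
    p,e=fit({"side":(uv,L)},[.52,-.22,0]);print(p,np.degrees(p[2]),np.round(e,1).tolist())
```

```text
[ 0.52458068 -0.22255624 -0.00373328] -0.21390117961202715 [[0.0, -1.0], [0.6, 0.3], [-0.3, 0.0], [-0.0, 0.6], [-0.3, -0.3]]
[ 0.52198165 -0.22692527 -0.00114551] -0.06563266407263979 [[0.1, -1.1], [0.7, 0.3], [-0.2, -0.0], [-0.1, 0.8], [-0.4, -0.3]]
```

Call:
apply_moves([
  [0,0,0,0,-0.002,0.01,-1],
  [0,0,0,0,0,0.02,-1],
  [0,0,0,0,0,0.025,-1],
  [0,0,0,0,0,0.025,-1],
  [0,0,0,0,0,0.025,-1],
  [0,0,0,0,0,0.02,-1],
  [0,0,0,0,0,0.007,-1],
  [0,0,0,0,0,0,-1],
])

```text
clock: 9.72
tcp_pos: [0.5212, -0.2186, 0.0284]
orientation: [-3.14, 0.004, 0.006]
contact_force: [0.1, 0.4, -2.4]
grip_width: 0.0453
gripper_force: 47.0
```

Call:
apply_moves([
  [0,0,0,0,0,0.002,-1],
  [0,0,0,0,0,0.002,-1],
  [0,0,0,0,0,0.002,-1],
  [0,0,0,0,0,0.002,-1],
  [0,0,0,0,0,0.002,-1],
  [0,0,0,0,0,0.001,-1],
  [0,0,0,0,0,0,-1],
  [0,0,0,0,0,0,-1],
])

```text
clock: 10.38
tcp_pos: [0.5227, -0.2191, 0.0193]
orientation: [-3.142, 0.005, -0.0]
contact_force: [-0.4, 0.2, -1.5]
grip_width: 0.0455
gripper_force: 47.0
```

Call:
apply_moves([
  [0,0,0,0,0,0.0005,-1],
  [0,0,0,0,0,0.0005,-1],
  [0,0,0,0,0,0.0005,-1],
  [0,0,0,0,0,0,-1],
  [0,0,0,0,0,0,-1],
  [0,0,0,0,0,0,-1],
  [0,0,0,0,0,0,-1],
  [0,0,0,0,0,0,-1],
])

```text
clock: 11.05
tcp_pos: [0.5228, -0.2191, 0.0179]
orientation: [-3.141, 0.005, -0.0]
contact_force: [-0.9, -0.4, 2.1]
grip_width: 0.0454
gripper_force: 47.3
```

Call:
apply_moves([
  [0,0,0,0,0,0,0.3],
  [0,0,0,0,0,0,0.6],
  [0,0,0,0,0,0,1],
  [0,0,0,0,0,0,1],
  [0,0,0,0,0,0,1],
  [0,0,0,0,0,0,1],
  [0,0,0,0,0,0,1],
  [0,0,0,0,0,0,1],
])

```text
clock: 11.72
tcp_pos: [0.5227, -0.2191, 0.0178]
orientation: [-3.142, 0.005, -0.0]
contact_force: [-0.8, 0.2, 0.3]
grip_width: 0.0852
gripper_force: 0.0
```

Call:
apply_moves([
  [0,0,0,0,0,-0.01,1],
  [0,0,0,0,0,-0.02,1],
  [0,0,0,0,0,-0.03,1],
  [0,0,0,0,0,-0.03,1],
  [0,0,0,-0.02,0,-0.03,1],
  [0,0,0,-0.03,0,-0.02,1],
  [0,0,0,-0.02,0,0,1],
  [0,0,0,0,0,0,1],
])

```text
clock: 12.38
tcp_pos: [0.4488, -0.2195, 0.159]
orientation: [-3.139, 0.011, -0.001]
contact_force: [-0.8, 0.5, -1.3]
grip_width: 0.0852
gripper_force: 0.0
```

Run:
```python
from bench import grab_frame,telemetry
import cv2, numpy as np
o=telemetry.get_obs();print(o["tcp_pos"],o["orientation"],o["grip_width"],o["contact_force"])
a=grab_frame("top");b=grab_frame("side");cv2.imwrite("pics/top4.png",a);cv2.imwrite("pics/side4.png",b)
a=cv2.resize(a[130:280,310:410],None,fx=4,fy=4,interpolation=3);b=cv2.resize(b[180:280,250:350],None,fx=4,fy=4,interpolation=3)
b=np.vstack([b,np.zeros((200,400,3),np.uint8)])
cv2.imwrite("pics/p4.png",np.hstack([a,b]))
```

```text
[ 0.44878728 -0.2195207   0.15901343] [-3.13906954e+00  1.13348096e-02 -5.00424834e-04] 0.08520347715881194 [-0.80289002  0.54517502 -1.28449797]
```

View pics/p4.png

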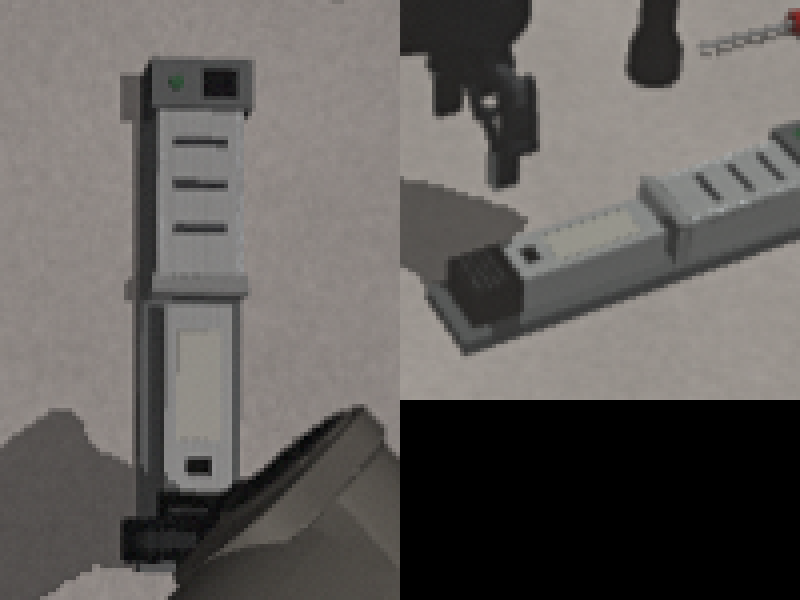

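The lamp lies on the bed, strip up, nose about at the mouth (top view: lamp top at columns 164..235 from row 303; sleeve at 156..245). I'll check the lateral offset and yaw against the sleeve.

Run:
```python
from h import *
g=cv2.cvtColor(cv2.imread("pics/top4.png"),cv2.COLOR_BGR2GRAY).astype(float)
for r0 in (165,185,208,220,232,243): print(r0,np.round(g[r0-1:r0+2,342:374].mean(0)).astype(int).tolist())
for n,L in (("sleeve .056",[(.06,.0295,.056),(.06,-.0295,.056)]),("lamp .048",[(-.04,.023,.048),(-.04,-.023,.048)]),("base",[(-.04,.035,.014),(-.04,-.035,.014)])):
    print(n,proj("top",pose([.618,-.2203,0],L)).round(1).tolist())
```

```text
165 [144, 92, 84, 47, 47, 47, 46, 90, 136, 131, 128, 95, 75, 75, 77, 78, 79, 77, 78, 78, 75, 83, 75, 74, 79, 132, 129, 136, 135, 141, 141, 141]
185 [143, 94, 71, 47, 48, 46, 42, 113, 145, 134, 130, 116, 101, 100, 106, 107, 105, 107, 106, 103, 106, 107, 108, 104, 116, 131, 133, 141, 138, 141, 140, 138]
208 [141, 95, 58, 69, 85, 56, 48, 48, 46, 107, 129, 133, 133, 131, 132, 134, 131, 133, 131, 132, 132, 135, 130, 135, 133, 135, 82, 79, 124, 139, 139, 141]
220 [141, 95, 57, 81, 89, 56, 50, 48, 44, 107, 130, 135, 119, 141, 143, 142, 143, 142, 143, 142, 142, 142, 144, 135, 133, 136, 82, 80, 125, 138, 135, 133]
232 [140, 96, 46, 82, 90, 55, 48, 50, 42, 121, 130, 133, 143, 143, 143, 143, 144, 143, 143, 143, 143, 143, 143, 137, 134, 137, 81, 81, 124, 137, 136, 139]
243 [140, 92, 48, 82, 89, 55, 50, 49, 43, 134, 134, 135, 136, 135, 129, 119, 118, 119, 117, 116, 116, 137, 132, 133, 134, 138, 80, 82, 143, 137, 134, 135]
sleeve .056 [[348.6, 181.6], [370.0, 181.9]]
lamp .048 [[350.6, 218.3], [367.4, 218.5]]
base [[344.7, 219.4], [369.6, 219.7]]
```

Lamp and sleeve agree laterally within about 0.5 mm and in yaw within about 0.3°. I'll grip the tail next.

Call:
apply_moves([
  [0,0,0,0.005,0,0.015,1],
  [0,0,0,0,0,0.025,1],
  [0,0,0,0,0,0.025,1],
  [0,0,0,0,0,0.025,1],
  [0,0,0,0,0,0.02,1],
  [0,0,0,0,0,0.015,1],
  [0,0,0,0,0,0.01,1],
  [0,0,0,0,0,0,1],
])

```text
clock: 13.15
tcp_pos: [0.4573, -0.2185, 0.0209]
orientation: [-3.141, 0.004, 0.005]
contact_force: [-1.2, 0.7, 0.4]
grip_width: 0.0853
gripper_force: 0.0
```

Call:
apply_moves([
  [0,0,0,0,0,0.002,1],
  [0,0,0,0,0,0.002,1],
  [0,0,0,0,0,0.001,1],
  [0,0,0,0,0,0,1],
  [0,0,0,0,0,0,1],
  [0,0,0,0,0,0,1],
  [0,0,0,0,0,0,1],
  [0,0,0,0,0,0,1],
])

```text
clock: 13.82
tcp_pos: [0.4578, -0.2189, 0.018]
orientation: [-3.142, 0.005, -0.001]
contact_force: [-0.0, -0.2, -0.7]
grip_width: 0.0855
gripper_force: 0.0
```

Call:
apply_moves([
  [0,0,0,0,0,0,0.3],
  [0,0,0,0,0,0,-0.3],
  [0,0,0,0,0,0,-1],
  [0,0,0,0,0,0,-1],
  [0,0,0,0,0,0,-1],
  [0,0,0,0,0,0,-1],
  [0,0,0,0,0,0,-1],
  [0,0,0,0,0,0,-1],
], grip_force=25)

```text
clock: 14.48
tcp_pos: [0.4577, -0.219, 0.0179]
orientation: [-3.141, 0.005, -0.0]
contact_force: [-0.0, -0.1, 2.0]
grip_width: 0.0463
gripper_force: 26.4
```

Call:
apply_moves([
  [0,0,0,0.003,0,0,-1],
  [0,0,0,0.004,0,0,-1],
  [0,0,0,0.004,0,0,-1],
  [0,0,0,0.004,0,0,-1],
  [0,0,0,0.004,0,0,-1],
  [0,0,0,0.004,0,0,-1],
  [0,0,0,0.004,0,0,-1],
  [0,0,0,0.003,0,0,-1],
])

```text
clock: 15.15
tcp_pos: [0.4862, -0.2196, 0.0179]
orientation: [-3.141, 0.007, 0.003]
contact_force: [-6.5, -0.1, 8.8]
grip_width: 0.0458
gripper_force: 27.1
```

Call:
apply_moves([
  [0,0,0,0.003,0,-0.0005,-1],
  [0,0,0,0.005,0,0,-1],
  [0,0,0,0.005,0,0,-1],
  [0,0,0,0.005,0,0,-1],
  [0,0,0,0.005,0,0,-1],
  [0,0,0,0.005,0,0,-1],
  [0,0,0,0.004,0,0,-1],
  [0,0,0,0.003,0,0,-1],
])

```text
clock: 15.82
tcp_pos: [0.5234, -0.2189, 0.0182]
orientation: [3.142, -0.004, 0.0]
contact_force: [-0.0, 0.5, -1.9]
grip_width: 0.0459
gripper_force: 25.9
```

Call:
apply_moves([
  [0,0,0,0.003,0,0,-1],
  [0,0,0,0.005,0,0,-1],
  [0,0,0,0.005,0,0,-1],
  [0,0,0,0.005,0,0,-1],
  [0,0,0,0.005,0,0,-1],
  [0,0,0,0.005,0,0,-1],
  [0,0,0,0.004,0,0,-1],
  [0,0,0,0.003,0,0,-1],
])

```text
clock: 16.48
tcp_pos: [0.5583, -0.2191, 0.0182]
orientation: [3.142, -0.004, 0.0]
contact_force: [-0.2, -0.5, -1.3]
grip_width: 0.0462
gripper_force: 25.9
```

Call:
apply_moves([
  [0,0,0,0.003,0,0,-1],
  [0,0,0,0.004,0,0,-1],
  [0,0,0,0.004,0,0,-1],
  [0,0,0,0.004,0,0,-1],
  [0,0,0,0.004,0,0,-1],
  [0,0,0,0.004,0,0,-1],
  [0,0,0,0.003,0,0,-1],
  [0,0,0,0,0,0,-1],
])

```text
clock: 17.15
tcp_pos: [0.5846, -0.2192, 0.0183]
orientation: [3.141, -0.004, 0.001]
contact_force: [-0.4, 0.2, -3.3]
grip_width: 0.0457
gripper_force: 25.9
```

Call:
apply_moves([
  [0,0,0,0.001,0,0,-1],
  [0,0,0,0.001,0,0,-1],
  [0,0,0,0.001,0,0,-1],
  [0,0,0,0.001,0,0,-1],
  [0,0,0,0.001,0,0,-1],
  [0,0,0,0.001,0,0,-1],
  [0,0,0,0.001,0,0,-1],
  [0,0,0,0.001,0,0,-1],
])

```text
clock: 17.82
tcp_pos: [0.5916, -0.2193, 0.0182]
orientation: [-3.141, 0.005, 0.001]
contact_force: [-3.4, 1.1, -1.6]
grip_width: 0.0461
gripper_force: 25.9
```

Call:
apply_moves([
  [0,0,0,0.001,0,0,-1],
  [0,0,0,0.001,0,0,-1],
  [0,0,0,0.001,0,0,-1],
  [0,0,0,0.001,0,0,-1],
  [0,0,0,0,0,0,-1],
  [0,0,0,0,0,0,-1],
  [0,0,0,0,0,0,-1],
  [0,0,0,0,0,0,-1],
])

```text
clock: 18.48
tcp_pos: [0.5916, -0.2192, 0.0179]
orientation: [-3.139, 0.006, 0.011]
contact_force: [-12.6, 3.3, 7.1]
grip_width: 0.0456
gripper_force: 27.0
```

Call:
apply_moves([
  [0,0,0,0.001,0,0,-1],
  [0,0,0,0.001,0,0,-1],
  [0,0,0,0.001,0,0,-1],
  [0,0,0,0,0,0,-1],
  [0,0,0,0,0,0,-1],
  [0,0,0,0,0,0,-1],
  [0,0,0,0,0,0,-1],
  [0,0,0,0,0,0,-1],
])

```text
clock: 19.15
tcp_pos: [0.5916, -0.2192, 0.0178]
orientation: [-3.137, 0.008, 0.018]
contact_force: [-21.1, 4.8, 14.5]
grip_width: 0.0455
gripper_force: 28.0
```

Run:
```python
from h import *
from bench import grab_frame
a=grab_frame("top");b=grab_frame("side");cv2.imwrite("pics/top5.png",a);cv2.imwrite("pics/side5.png",b)
b=cv2.resize(b[200:275,255:355],None,fx=7,fy=7,interpolation=3);cv2.imwrite("pics/p5.png",b)
```

```text
(no output)
```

View pics/p5.png

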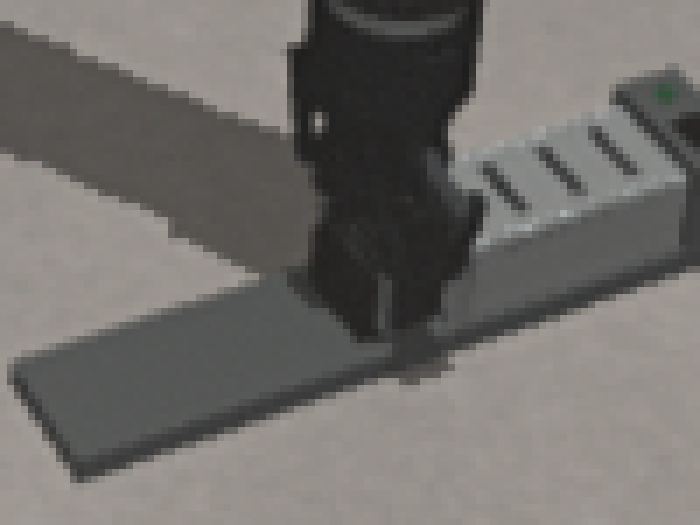

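The fingers on the tail are in front of the mouth and hide the rest: the lower tail corner is near (365,338) in the crop. The lamp has stopped against something rigid, so I'll release and look.

Call:
apply_moves([
  [0,0,0,-0.003,0,0,-0.1],
  [0,0,0,-0.002,0,0,0.5],
  [0,0,0,0,0,0,1],
  [0,0,0,0,0,0,1],
  [0,0,0,0,0,0,1],
  [0,0,0,0,0,0,1],
  [0,0,0,0,0,0,1],
  [0,0,0,0,0,0,1],
])

```text
clock: 19.92
tcp_pos: [0.594, -0.2193, 0.0183]
orientation: [3.141, -0.004, 0.0]
contact_force: [-0.0, 0.2, -0.1]
grip_width: 0.0858
gripper_force: 0.0
```

Call:
apply_moves([
  [0,0,0,0,0,-0.01,1],
  [0,0,0,0,0,-0.02,1],
  [0,0,0,0,0,-0.03,1],
  [0,0,0,-0.02,0,-0.03,1],
  [0,0,0,-0.03,0,-0.03,1],
  [0,0,0,-0.03,0,-0.02,1],
  [0,0,0,-0.03,0,0,1],
  [0,0,0,-0.02,0,0,1],
])

```text
clock: 20.58
tcp_pos: [0.4619, -0.2197, 0.1593]
orientation: [-3.141, 0.008, -0.003]
contact_force: [-0.7, -0.2, -0.4]
grip_width: 0.0853
gripper_force: 0.0
```

Run:
```python
from h import *
from bench import grab_frame
a=grab_frame("top");b=grab_frame("side");cv2.imwrite("pics/top6.png",a);cv2.imwrite("pics/side6.png",b)
a=cv2.resize(a[140:240,325:395],None,fx=5,fy=5,interpolation=3);b=cv2.resize(b[185:285,270:355],None,fx=5,fy=5,interpolation=3);cv2.imwrite("pics/p6.png",np.hstack([a,b]))
P=[(x,y,z) for x in(-.038,-.043,-.048) for y,z in((.023,.048),(-.023,.048),(-.023,.014))]
for n in("top","side"): print(n,proj(n,pose([.618,-.2203,0],P)).round(1).tolist())
```

```text
top [[350.6, 217.6], [367.4, 217.8], [365.3, 219.0], [350.6, 219.4], [367.4, 219.6], [365.3, 220.7], [350.6, 221.2], [367.4, 221.4], [365.3, 222.5]]
side [[301.0, 231.2], [308.2, 239.9], [307.6, 247.9], [299.6, 231.7], [306.9, 240.4], [306.2, 248.3], [298.3, 232.1], [305.5, 240.9], [304.9, 248.8]]
```

View pics/p6.png

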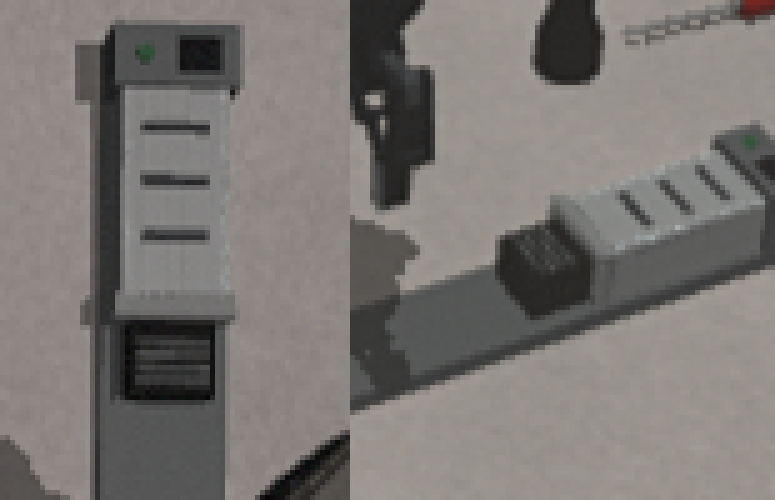

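The crops show only the black tail out of the mouth. Its end is at top row ≈219.7 (home predicts 219.5) and at side (299.4,232.4) (home predicts (299.6,231.7)), so the lamp is home to about 1 mm. The push also met a rigid 21 N stop, and the gripper is clear.

```bash
python3 -c "
from bench import order; print(order.hand_in())"
```

```text
the job is handed in; nothing more can be done
None
```

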